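Herb jar from its slanted rack, held tipped over the soup cup

TASK

Season the soup cup with herbs: draw the jar with the green label out of its tube in the slanted rack, keep its lid end higher than its bottom until the lid is over the cup's mouth, then tip it there so that the red lid points about 25 degrees below level, over the middle of the cup and a few centimetres above the rim. Finish while still holding the jar still in that tipped attitude, gripped and raised, touching neither cup nor rack; leave the red-labelled jar in its tube, and do not shift the cup or anything else.

Things in the scene. Friction and masses are not known exactly. Their poses are not given: they have to be found in the camera images.
- herb_jar: the jar to use: green-and-white label, red lid with a green mark on top, 106 mm long, glass 42 mm across, lid 45 mm across from 85 mm up, 0.08 to 0.18 kg, loose. Origin: bottom centre; z to the lid. Starts in either tube of the rack, leaning 55 degrees from upright, lid up and towards the robot; its lowest 47 mm are in the tube, the glass from 47 to 85 mm is free to grip
- herb_lid (a point): centre of the top of the herb jar's lid, 106 mm from its origin along its z
- red_jar: a like jar (same sizes) with a red-and-brown label and red lid, in the rack's other tube: leave it there
- rack: fixed spice rack: oak foot 112 x 250 x 12 mm, two steel tubes at y = +60 and -60 mm. Tube: 57 mm outside, 48 inside, 47 deep, leaning 55 degrees from upright to the rack's -x (robot's side); closed bottom at x +35, z 36 mm, mouth at x -8, z 66 mm. Jars sit loosely, come out along the tube. Origin: centre of the foot's underside; z up; yaw within 0.2 rad
- soup_cup: loose white ribbed soup cup, empty, round mouth about 125 mm outside and 110 mm inside, 70 mm high, two ears along its y (187 mm over the ears), 0.33 kg. Origin: centre of its underside; z up
- tin: small food tin, 57 mm across, 72 mm high, on the left front strip; a bystander to leave alone. Origin: centre of its underside
- mandarin: mandarin, 58 mm, on the left front strip; a bystander to leave alone. Origin: centre of its underside
- garlic: garlic bulb, 60 mm, on the left front strip; a bystander to leave alone. Origin: centre of its underside
Mind the look-alikes: they are no part of the job. What is shaped like the herb_jar but yellow is not meant.

How it is judged:
By the outcome, as a careful person would: the job done as asked, in the order asked, and still so for the second after the job is handed in, while the arm keeps its last pose, push and grip.
It also fails if it takes over 38 s, if anything falls off the work surface, if the arm or the gripper's body presses on something with over 40 N, if the wrist force passes 120 N, or if a joint passes its speed limit or range.

ROBOT

A 6-joint arm with a two-finger parallel gripper is mounted at the origin on a cart in front of the work surface, level with it; the furniture and walls round the work are solid. World frame = base frame: x ahead of the robot, y to its left, z up, the work surface at z = 0. Lengths are in m, angles in rad, forces in N, time in s.
With the tool pointing down it reaches from about 0.225 to 0.875 m from the base axis. Payload 3.4 kg.
Tool frame: the origin (TCP) lies at the very end of the fingers, on their centre line; the grasp point (between the pads) lies 19 mm behind it; z points along the fingers, y is the direction in which the jaws open and shut (so a half turn about z gives the same grasp; the last joint's range is limited). The gripper opens to 85 mm and grips with 20 to 120 N. Pads are 22 mm wide; open, the fingers measure 114 mm over their backs; the gripper's body (76 mm by 85 mm) begins 54 mm behind the grasp point. The pads swing forward as they close: fully open they stand 13 mm farther back than shut.
Start: joints at [1.228, 0.276, 1.505, -0, 1.361, -0.121], TCP at [0.127, 0.561, 0.231] pointing down, gripper open.
Joint ranges: [-2.89, 2.89], [-0.75, 2.08], [0.22, 2.7], [-1.18, 4.32], [0.11, 2.71], [-2.7, 2.7]. Speed limits (rad/s): [2.57, 2.57, 3.14, 3.14, 3.14, 3.14].

INTERFACE

Orientations are given as a unit quaternion [w, x, y, z].
In Python, from rig import get_state, get_image, calibration, sign_off gives the robot as it stands. The module is installed in compiled form; this text tells all that it offers.
- The arm moves only by the tool drive_tool, never from a script. Its argument "targets" is one flat list of numbers, 7 for each row, row after row: the turn, a rotation vector about the tool's x, y, z in degrees, then the shift along the tool's x, y, z in mm, then the opening, from 0 (shut) to 1 (fully open). In form: [wx, wy, wz, tx, ty, tz, fingers, wx, wy, wz, tx, ty, tz, fingers, ...]. A call has 1 to 12 rows; each row shifts and turns the commanded pose from where the row before left it, along the tool's axes as they then stand; what a row does not reach is not made up. A row lasts 1/8 s, in which the tool goes at most 62.5 mm and 10.7 degrees, less where a joint would pass 70% of its speed; a pose out of reach is approached as far as the arm can. A call is refused whole if a number of a shift passes 62.5 or a number of a turn 10.7, either way. A call with a gripper value outside its range is refused whole. The fingers move at their own pace and stop on an object; "grip_force" is the grip in N (left out, the last holds). Time passes only in rows, so rows that do not move let the fingers close. It gives the time, the measured TCP pose, the force and the opening at its end, in the units of the state.
- get_state(): the state, without advancing time (a new reading comes with each control period).
- get_image(name): name is "side" or "top"; returns the picture (384x512x3 uint8, red, green, blue); there is no depth.
- calibration(name): a dict with "mtx" (3x3 intrinsics, pixels), "world_to_cam" (4x4, takes a point from world to camera coordinates). Camera axes: x right, y down, z forward; pixel columns grow to the right and rows downward; lengths in m; the calibration is good to about 2 mm. A picture is of the moment at which its call begins. calibration takes no time and is no camera call.
- sign_off(): hands the job in, once; it reports no verdict.
The state is a dict: "clock": time; "qpos": joint angles; "qd": joint speeds; "effort": joint torques, N m; "position": TCP position; "ee_rot": TCP orientation; "contact_force": force on the tool from outside, world axes, zero at the start; "moment": the same for the moment, N m; "width": finger opening in m.
Only numpy, scipy, OpenCV 4.12 (cv2) and the standard library are available. Lean on these libraries where they do the work, as an engineer would, in place of code of your own. Each camera call takes 0.05 s, during which the arm holds its last target.

## Working session

There is one attempt and no reset: what is moved stays moved. The work goes in short steps, Python scripts to look and compute and a tool call to move; the robot and the scene stay as the last step left them, time stands still between calls to the robot, and variables do not carry over. Pictures are saved under pics/ and viewed, and the job is handed in when it is done.

Besides the shell and the picture viewer there is one more tool, called after "Call:" by a JSON object that holds its "fn" and its "kwargs". drive_tool: Moves the arm, as the interface text tells. Its arguments: {"type":"object","properties":{"targets":{"type":"array"},"grip_force":{"type":"number"}},"required":["targets"]}

```bash
mkdir -p pics
python3 - <<'E'
from rig import *
import cv2,numpy as np
np.set_printoptions(precision=4,suppress=True)
print(get_state())
for n in("side","top"):
    c=calibration(n);print(n,c)
    cv2.imwrite(f"pics/{n}0.png",get_image(n)[:,:,::-1])
E
```

```text
{'clock': 0.0, 'qpos': array([ 1.228 ,  0.2766,  1.5061, -0.    ,  1.3607, -0.121 ]), 'qd': array([-0.0003,  0.0006, -0.001 ,  0.    , -0.0004,  0.0018]), 'effort': array([ -0.0006, -41.678 , -24.582 ,   0.    ,   0.0107,  -0.    ]), 'position': array([0.1263, 0.5604, 0.2304]), 'ee_rot': array([-0.0002,  0.1107,  0.9939, -0.0009]), 'contact_force': array([ 0.8867, -0.0642, -0.2136]), 'moment': array([-0.0075, -0.0405, -0.0167]), 'width': 0.08560925515031383}
side {'mtx': array([[463.6466,   0.    , 248.1731],
       [  0.    , 463.6466, 194.6526],
       [  0.    ,   0.    ,   1.    ]]), 'world_to_cam': array([[-0.8641,  0.5033,  0.0069,  0.3695],
       [ 0.4493,  0.7774, -0.4402, -0.3171],
       [-0.2269, -0.3773, -0.8979,  1.6001],
       [ 0.    ,  0.    ,  0.    ,  1.    ]])}
top {'mtx': array([[377.1393,   0.    , 262.5203],
       [  0.    , 377.1393, 193.0524],
       [  0.    ,   0.    ,   1.    ]]), 'world_to_cam': array([[ 0.0208, -0.9996,  0.018 ,  0.1202],
       [-0.9847, -0.0236, -0.1728,  0.5148],
       [ 0.1731, -0.0141, -0.9848,  1.053 ],
       [ 0.    ,  0.    ,  0.    ,  1.    ]])}
```

View pics/side0.png

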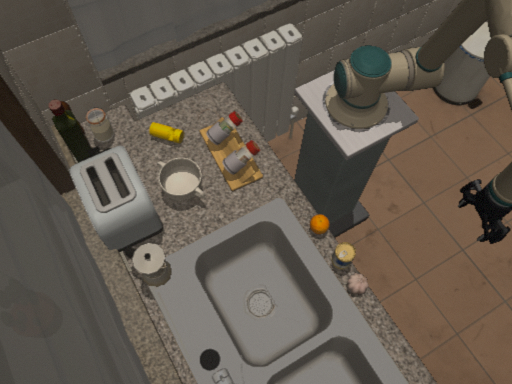

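View pics/top0.png

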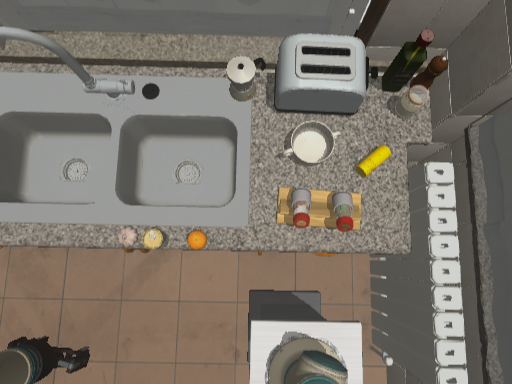

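Run:
```python
import cv2
s=cv2.imread("pics/side0.png");t=cv2.imread("pics/top0.png")
cv2.imwrite("pics/s1.png",cv2.resize(s[95:215,140:300],None,fx=5,fy=5,interpolation=cv2.INTER_CUBIC))
cv2.imwrite("pics/t1.png",cv2.resize(t[115:240,265:405],None,fx=4.8*1.0,fy=4.8,interpolation=cv2.INTER_CUBIC))
```

```text
(no output)
```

View pics/s1.png

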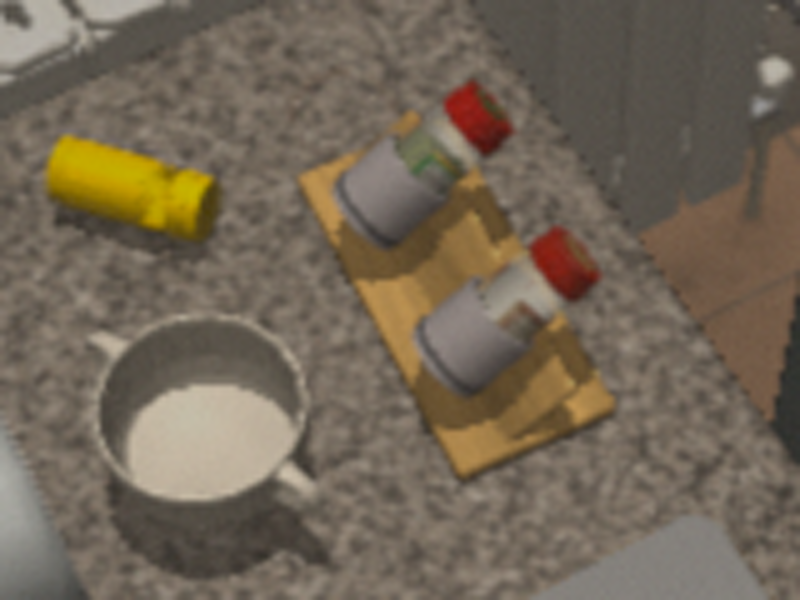

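View pics/t1.png

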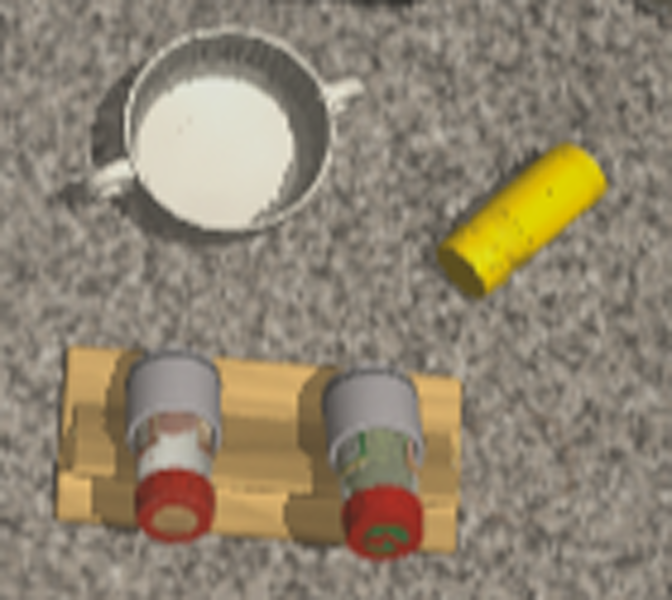

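```bash
cat > h.py <<'E'
import numpy as np,cv2
from rig import *
from scipy.optimize import least_squares
np.set_printoptions(precision=4,suppress=True)
C={n:calibration(n) for n in("side","top")}
def proj(n,P):
    c=C[n];P=np.atleast_2d(P);q=P@c["world_to_cam"][:3,:3].T+c["world_to_cam"][:3,3]
    q=q@c["mtx"].T;return q[:,:2]/q[:,2:]
def tri(obs,z=None):
    f=lambda p:np.concatenate([(proj(n,p)-uv).ravel() for n,uv in obs])
    if z is None: return least_squares(f,[.4,-.1,.05])
    return least_squares(lambda p:f([p[0],p[1],z]),[.4,-.1])
S=lambda u,v:((u+.5)/5-.5+140,(v+.5)/5-.5+95)
T=lambda u,v:((u+.5)/4.8-.5+265,(v+.5)/4.8-.5+115)
E
python3 - <<'E'
from h import *
for nm,s,t in(("herblid",S(493,110),T(385,537)),("redlid",S(580,264),T(175,517)),("cuprim",S(201,408),T(229,128))):
    r=tri([("side",s),("top",t)]);print(nm,r.x,r.fun)
print(tri([("side",S(201,408))],.07).x,tri([("top",T(229,128))],.07).x)
# rack fit
def pts(p):
    x,y,a=p;R=np.array([[np.cos(a),-np.sin(a),0],[np.sin(a),np.cos(a),0],[0,0,1]])
    u=np.array([-np.sin(np.radians(55)),0,np.cos(np.radians(55))])
    L=[[.056,.125,.012],[.056,-.125,.012],[-.056,-.125,.012],[-.056,.125,.012]]
    for sy in(-.06,.06): L.append(np.array([.035,sy,.036])+u*.106)
    return np.array(L)@R.T+[x,y,0]
ot=[T(70,347),T(462,378),T(457,545),T(57,515),T(385,537),T(175,517)]
os_=[S(462,474),S(300,178),S(412,113),S(615,402),S(493,110),S(580,264)]
f=lambda p:np.concatenate([(proj("top",pts(p))-ot).ravel(),(proj("side",pts(p))[[0,1,3,4,5]]-np.array(os_)[[0,1,3,4,5]]).ravel()])
r=least_squares(f,[.4,-.1,0],loss="soft_l1");print(r.x,f(r.x).reshape(-1,2))
print(pts(r.x)[4:])
E
```

```text
herblid [ 0.4137 -0.0927  0.0967] [-0.8775 -0.3399 -0.6038  0.5529]
redlid [0.4224 0.027  0.0888] [-1.3034 -0.4306 -0.9055  0.8455]
cuprim [ 0.6629 -0.0084  0.069 ] [-0.6608 -0.2993 -0.5221  0.4679]
[ 0.6617 -0.006 ] [ 0.664  -0.0098]
[ 0.4732 -0.0369 -0.0605] [[-0.9596  0.2494]
 [ 0.2306  0.7058]
 [-0.0858  3.1334]
 [-1.0577  2.3779]
 [-0.2672 -0.9516]
 [-0.2305 -0.4193]
 [-0.5211  0.2003]
 [-1.0863 -0.9962]
 [ 0.9327  0.3865]
 [-2.1752 -0.0385]
 [-2.1791 -1.6755]]
[[ 0.4179 -0.0937  0.0968]
 [ 0.4251  0.0261  0.0968]]
```

Run:
```python
from h import *
print("toaster front base",tri([("top",(277,108))],0.01).x,tri([("top",(363,112))],0.01).x, "top edge z.18",tri([("top",(277,85))],0.18).x)
print("side toaster near-cup corners base",tri([("side",(160,215))],0.02).x,tri([("side",(118,250))],0.02).x)
P=tri([("side",(134,152)),("top",(364,38))]);print("toaster far right top corner",P.x,P.fun)
P=tri([("side",(155,210)),("top",(276,82))]);print(P.x,P.fun)
a=-.0605
for x,y in((.470,-.0365),):
    R=np.array([[np.cos(a),-np.sin(a),0],[np.sin(a),np.cos(a),0],[0,0,1]])
    i={}
    for n in("side","top"):
        im=get_image(n)[:,:,::-1].copy() if False else cv2.imread(f"pics/{n}0.png")
        im=cv2.resize(im,None,fx=5,fy=5,interpolation=cv2.INTER_CUBIC)
        def dr(P,col,closed=True):
            q=(proj(n,P)+.5)*5-.5
            cv2.polylines(im,[np.round(q).astype(int)],closed,col,1)
        W=lambda L:np.array(L)@R.T+[x,y,0]
        dr(W([[.056,.125,.012],[.056,-.125,.012],[-.056,-.125,.012],[-.056,.125,.012]]),(255,0,0))
        u=np.array([-np.sin(np.radians(55)),0,np.cos(np.radians(55))]);v=np.array([u[2],0,-u[0]])
        th=np.linspace(0,2*np.pi,40)[:,None]
        for sy in(.06,-.06):
            b=np.array([.035,sy,.036])
            for s,r,c in((0,.0285,(0,255,0)),(.052,.0285,(0,255,0)),(.085,.0225,(0,255,255)),(.106,.0225,(0,255,255))):
                dr(W(b+u*s+r*(np.cos(th)*v+np.sin(th)*np.array([0,1,0]))),c)
        for z,r in((.07,.0625),):
            dr(np.array([.663,-.008,z])+r*(np.cos(th)*[1,0,0]+np.sin(th)*[0,1,0]),(255,0,255))
        cut=im[95*5:215*5,140*5:300*5] if n=="side" else im[115*5:235*5,265*5:405*5]
        cv2.imwrite(f"pics/ov_{n}.png",cut)
```

```text
toaster front base [0.7887 0.0916] [ 0.7831 -0.1781] top edge z.18 [0.7826 0.101 ]
side toaster near-cup corners base [0.7653 0.0553] [0.9176 0.0945]
toaster far right top corner [ 0.7942 -0.049   0.3237] [-22.8704 -14.2819 -18.6514  15.8538]
[0.7824 0.1095 0.187 ] [-2.4318 -1.1512 -2.0256  1.8035]
```

View pics/ov_side.png

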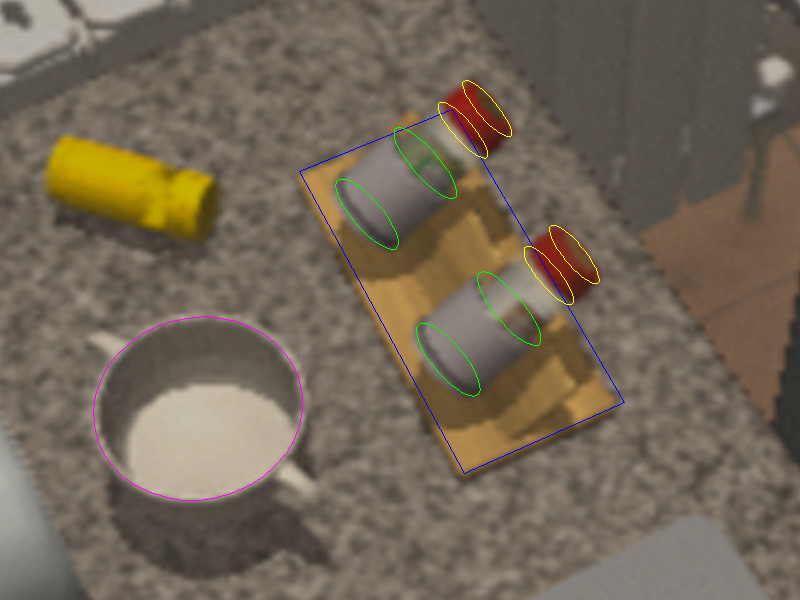

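View pics/ov_top.png

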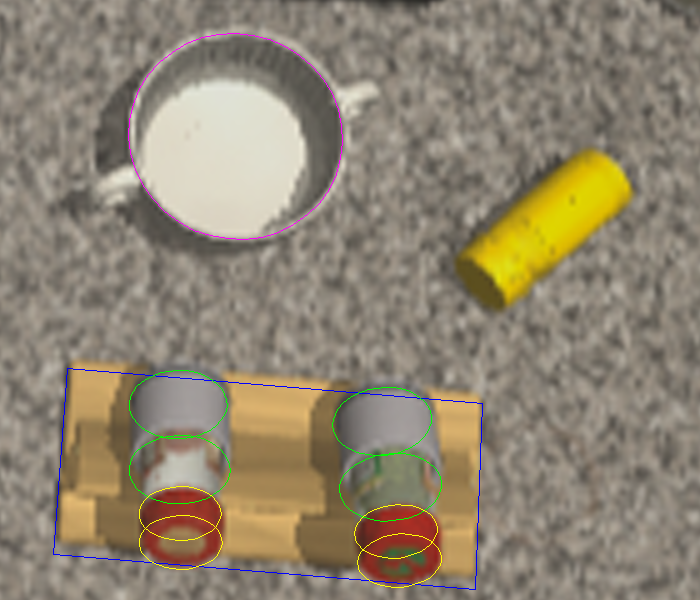

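Call:
{"fn": "drive_tool", "kwargs": {"targets": [0,0,0,-20,-22,-5,1,0,0,0,-40,-45,-5,1,0,0,0,-40,-45,-5,1,0,0,0,-40,-45,-5,1,0,0,0,-40,-45,0,1,0,0,0,-40,-45,0,1,0,0,0,-40,-45,0,1,0,0,0,-40,-45,0,1,0,0,0,-40,-45,0,1,0,0,0,-40,-45,0,1,0,0,0,-40,-45,0,1,0,0,0,-40,-45,0,1], "grip_force": 60}}

```text
clock: 1.6
position: [0.4619, -0.0465, 0.2511]
ee_rot: [-0.0, 0.111, 0.994, 0.0]
contact_force: [0.6, 0.0, 0.2]
width: 0.0858
```

Call:
{"fn": "drive_tool", "kwargs": {"targets": [0,0,-9.3,0,0,0,1,0,8.75,0,0,0,0,1,0,8.75,0,0,0,0,1,0,8.75,0,0,0,0,1,0,8.75,0,0,0,0,1,0,0,0,0,0,0,1]}}

```text
clock: 2.35
position: [0.4627, -0.0447, 0.2479]
ee_rot: [-0.303, 0.028, 0.953, 0.009]
contact_force: [-0.6, -0.1, -0.5]
width: 0.0852
```

```bash
cat >> h.py <<'E'
from scipy.spatial.transform import Rotation as Ro
def pose():
    s=get_state();q=s["ee_rot"];return s["position"],Ro.from_quat([q[1],q[2],q[3],q[0]]),s
E
python3 - <<'E'
from h import *
p,R,s=pose();M=R.as_matrix();print(s["clock"],p,s["qpos"]);print(M)
a=-.06
u=np.array([-.819*np.cos(a),-.819*np.sin(a),.574]);y=np.array([-np.sin(a),np.cos(a),0]);z=np.cross(u,y)
D=np.c_[u,y,z];print(D,"turn",np.degrees((R.inv()*Ro.from_matrix(D)).as_rotvec()))
G=np.array([.5013,-.0985,.036])+.066*u
for b in(.1,0,-.003):
    print(b,M.T@(G+(.019-b)*z-p)*1000)
E
```

```text
2.35 [ 0.4627 -0.0447  0.2479] [-0.1881  0.4542  1.3523 -0.079   1.9456 -1.7058]
[[-0.8151  0.0592 -0.5763]
 [ 0.0478  0.9982  0.0349]
 [ 0.5773  0.0009 -0.8165]]
[[-0.8175  0.06   -0.573 ]
 [ 0.0491  0.9982  0.0344]
 [ 0.574   0.     -0.819 ]] turn [ 0.0179 -0.2376  0.0685]
0.1 [-90.0456 -51.5101  68.207 ]
0 [-90.4603 -51.5416 168.218 ]
-0.003 [-90.4728 -51.5426 171.2183]
```

Call:
{"fn": "drive_tool", "kwargs": {"targets": [0,0,0,-30,-17,10,1,0,0,0,-30,-17,20,1,0,0,0,-30,-17.5,20,1,0,0,0,0,0,20,1,0,0,0,0,0,0,1,0,0,0,0,0,0,1]}}

```text
clock: 3.1
position: [0.4922, -0.0979, 0.1439]
ee_rot: [-0.299, 0.028, 0.954, 0.009]
contact_force: [0.1, 0.3, 0.0]
width: 0.0857
```

Run:
```python
from h import *
p,R,s=pose();M=R.as_matrix();print(s["clock"],p,s["contact_force"])
a=-.06
u=np.array([-.819*np.cos(a),-.819*np.sin(a),.574]);y=np.array([-np.sin(a),np.cos(a),0]);z=np.cross(u,y)
G=np.array([.5013,-.0985,.036])+.066*u
print(M.T@(G+.022*z-p)*1000)
t=get_image("top");s=get_image("side")
g=np.vstack([cv2.resize(s[90:210,170:330],(400,300)),cv2.resize(t[120:240,265:425],(400,300))])
cv2.imwrite("pics/a.png",g[:,:,::-1])
```

```text
3.1 [ 0.4922 -0.0979  0.1439] [0.1454 0.2787 0.0054]
[ -2.9627   0.0636 105.1507]
```

View pics/a.png

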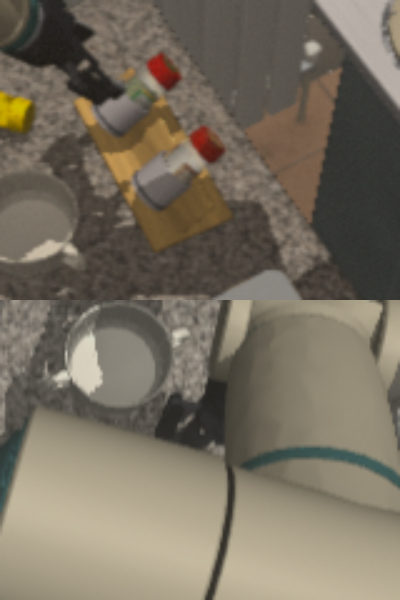

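Call:
{"fn": "drive_tool", "kwargs": {"targets": [0,0,0,-1,0,25,1,0,0,0,0,0,30,1,0,0,0,0,0,25,1,0,0,0,0,0,15,1,0,0,0,0,0,10,1,0,0,0,0,0,0,1,0,0,0,0,0,0,1]}}

```text
clock: 4.08
position: [0.4336, -0.0947, 0.0561]
ee_rot: [-0.3, 0.028, 0.954, 0.009]
contact_force: [-0.2, 0.4, -0.3]
width: 0.0854
```

Run:
```python
from h import *
p,R,s=pose();M=R.as_matrix();print(s["clock"],p,s["contact_force"])
a=-.06
u=np.array([-.819*np.cos(a),-.819*np.sin(a),.574]);y=np.array([-np.sin(a),np.cos(a),0]);z=np.cross(u,y)
G=np.array([.5013,-.0985,.036])+.066*u
print(M.T@(G+.022*z-p)*1000)
s=get_image("side")
cv2.imwrite("pics/b.png",cv2.resize(s[90:180,180:300],None,fx=6,fy=6,interpolation=cv2.INTER_CUBIC)[:,:,::-1])
```

```text
4.075 [ 0.4336 -0.0947  0.0561] [-0.1569  0.4419 -0.3094]
[-1.0689  0.2283 -0.4533]
```

View pics/b.png

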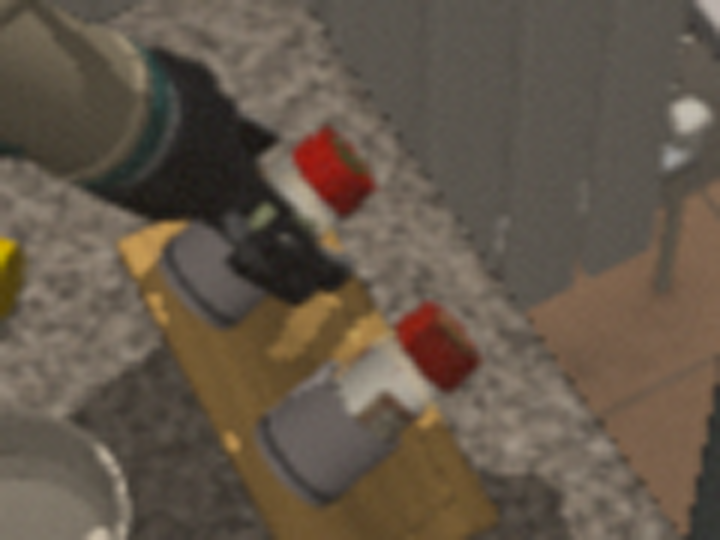

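Call:
{"fn": "drive_tool", "kwargs": {"targets": [0,0,0,1.5,0,0,1,0,0,0,0,0,0,0.4,0,0,0,0,0,0,0.3,0,0,0,0,0,0,0,0,0,0,0,0,0,0,0,0,0,0,0,0,0], "grip_force": 60}}

```text
clock: 4.88
position: [0.4315, -0.0943, 0.0567]
ee_rot: [-0.3, 0.028, 0.953, 0.009]
contact_force: [1.1, 0.3, 2.0]
width: 0.0419
```

Call:
{"fn": "drive_tool", "kwargs": {"targets": [0,0,0,2,0,0,0,0,0,0,6,0,0,0,0,0,0,12,0,0,0,0,0,0,16,0,0,0,0,0,0,16,0,0,0,0,0,0,14,0,0,0,0,0,0,10,0,0,0,0,0,0,0,0,0,0]}}

```text
clock: 5.88
position: [0.3689, -0.0907, 0.1007]
ee_rot: [-0.3, 0.028, 0.953, 0.009]
contact_force: [-0.5, 0.5, -1.2]
width: 0.0421
```

Run:
```python
from h import *
p,R,s=pose();M=R.as_matrix();print(s["clock"],p,s["contact_force"],s["moment"],s["width"],s["qpos"])
s=get_image("side")
cv2.imwrite("pics/c.png",cv2.resize(s[80:180,180:310],None,fx=6,fy=6,interpolation=cv2.INTER_CUBIC)[:,:,::-1])
```

```text
5.875 [ 0.3689 -0.0907  0.1007] [-0.5482  0.4558 -1.1666] [-0.0235 -0.3498  0.0053] 0.042088087395059204 [-0.2953  0.4632  1.75   -0.1344  1.5257 -1.7589]
```

View pics/c.png

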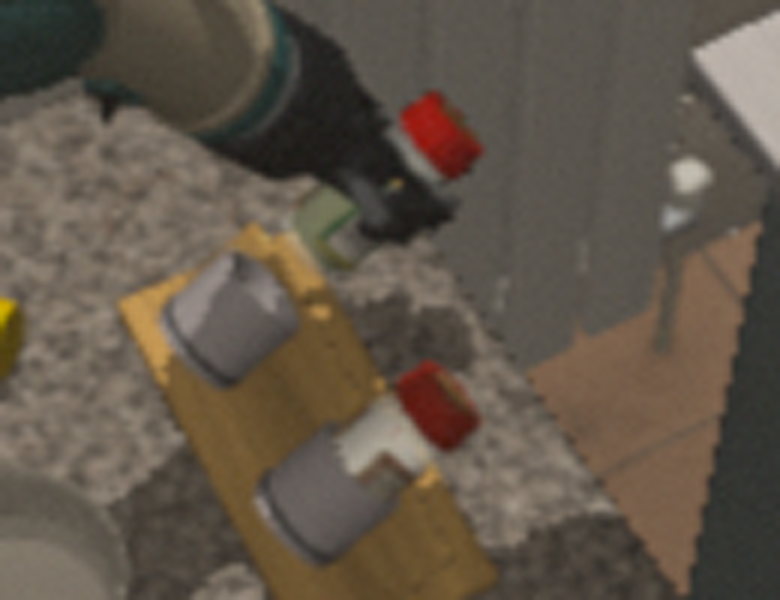

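Call:
{"fn": "drive_tool", "kwargs": {"targets": [0,0,0,15,0,-20,0,0,0,0,29,0,-41,0,0,0,0,29,0,-41,0,0,0,0,15,0,-20,0,-5.4,0,7.6,0,0,0,0,-5.4,0,7.6,0,0,0,0,-5.4,0,7.6,0,0,0,0,-5.4,0,7.6,0,0,0,0,-5.4,0,7.6,0,0,0,0,0,0,0,0,0,0,0]}}

```text
clock: 7.18
position: [0.3668, -0.0915, 0.2503]
ee_rot: [-0.272, 0.403, 0.864, 0.13]
contact_force: [0.1, -0.3, -2.2]
width: 0.0414
```

```bash
cat >> h.py <<'E'
LID=np.array([.037,0,-.019])
def plan(L,el,head,verbose=1):
    "desired lid point L with elevation el deg, heading deg; print turn and shift from here"
    p,R,s=pose();M=R.as_matrix()
    h=np.radians(head);e=np.radians(el);H=np.array([np.cos(h),np.sin(h),0])
    x=np.cos(e)*H+np.sin(e)*np.array([0,0,1.]);y=np.cross([0,0,1.],-H);y=-y if y@M[:,1]<0 else y
    z=np.cross(x,y);D=np.c_[x,y,z]
    P=np.array(L)-D@LID
    print("t",s["clock"],"tcp",p,"lid",p+M@LID,"elev",np.degrees(np.arcsin(M[2,0])),"head",np.degrees(np.arctan2(M[1,0],M[0,0])))
    print("bottom",p+M@(LID-[.106,0,0]))
    print("target tcp",P,"shift in present tool mm",M.T@(P-p)*1000,"turn",np.degrees((R.inv()*Ro.from_matrix(D)).as_rotvec()),"shift in target frame",D.T@(P-p)*1000)
    print(s["qpos"],s["width"],s["contact_force"])
E
python3 -c "
from h import *
plan([.663,-.008,.19],35,130)"
```

```text
t 7.175 tcp [ 0.3668 -0.0915  0.2503] lid [ 0.3543 -0.0768  0.2872] elev 35.13816754042181 head 130.12062423565922
bottom [ 0.4101 -0.1431  0.2262]
target tcp [ 0.6755 -0.0229  0.1532] shift in present tool mm [-175.6088  280.2909   -3.0944] turn [ 0.2837 -0.1385  0.0983] shift in target frame [-175.1363  280.5741   -4.059 ]
[-0.5929  0.2853  1.613   0.1703  1.8333 -1.297 ] 0.04144696646213229 [ 0.1248 -0.2898 -2.1599]
```

Call:
{"fn": "drive_tool", "kwargs": {"targets": [0,0,0,-8.5,20,-6,0,0,0,0,-17,40,-12,0,0,0,0,-17,40,-12,0,0,0,0,-17,40,-12,0,0,0,0,-17,40,-12,0,0,0,0,-17,40,-12,0,0,0,0,-17,40,-12,0,0,0,0,-8.5,21,-6,0,0,0,0,0,0,0,0,0,0,0,0,0,0,0]}}

```text
clock: 8.43
position: [0.6755, -0.0211, 0.2518]
ee_rot: [-0.273, 0.402, 0.865, 0.129]
contact_force: [0.2, -0.1, -1.1]
width: 0.042
```

Run:
```python
from h import *
plan([.663,-.008,.19],35,130)
t=get_image("top");s=get_image("side")
g=np.vstack([cv2.resize(s[90:240,120:320],(400,300)),cv2.resize(t[70:220,255:455],(400,300))])
cv2.imwrite("pics/d.png",g[:,:,::-1])
```

```text
t 8.425 tcp [ 0.6755 -0.0211  0.2518] lid [ 0.663  -0.0065  0.2886] elev 35.18281736382586 head 130.2543109060742
bottom [ 0.719  -0.0726  0.2275]
target tcp [ 0.6755 -0.0229  0.1532] shift in present tool mm [-57.8305  -1.5562  79.8011] turn [ 0.1275 -0.1833  0.2076] shift in target frame [-57.5798  -1.1693  79.9887]
[-0.3054  0.7034  0.884   0.3609  2.0614 -0.918 ] 0.04198740895115872 [ 0.1697 -0.0925 -1.1476]
```

View pics/d.png

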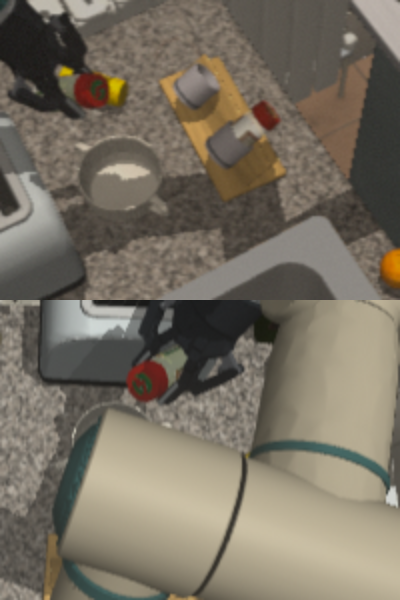

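Call:
{"fn": "drive_tool", "kwargs": {"targets": [0,-7.5,0,0,0,0,0,0,-7.5,0,0,0,0,0,0,-7.5,0,0,0,0,0,0,-5,0,0,0,0,0,0,0,0,0,0,0,0]}}

```text
clock: 9.15
position: [0.6743, -0.0204, 0.2546]
ee_rot: [-0.059, 0.421, 0.905, 0.031]
contact_force: [-0.1, -0.7, 0.4]
width: 0.0416
```

Run:
```python
from h import *
plan([.663,-.008,.14],7,130)
```

```text
t 9.15 tcp [ 0.6743 -0.0204  0.2546] lid [0.6522 0.0056 0.2783] elev 7.586345399033657 head 130.1257379306121
bottom [ 0.7199 -0.0747  0.2643]
target tcp [ 0.6851 -0.0344  0.1166] shift in present tool mm [-35.7082  -1.591  134.4153] turn [ 0.3551 -0.5867  0.1228] shift in target frame [-34.3322  -0.6817 134.781 ]
[-0.1817  0.47    1.1531  0.0891  1.6167 -0.8819] 0.04163099042158292 [-0.0884 -0.6942  0.3776]
```

Call:
{"fn": "drive_tool", "kwargs": {"targets": [0,0,0,-7,0,20,0,0,0,0,-10,-0.5,35,0,0,0,0,-10,-0.5,35,0,0,0,0,-8,-0.5,25,0,0,0,0,0,0,10,0,0,0,0,0,0,0,0]}}

```text
clock: 9.9
position: [0.6867, -0.0364, 0.1231]
ee_rot: [-0.06, 0.422, 0.904, 0.03]
contact_force: [0.2, 0.4, 0.2]
width: 0.0421
```

Run:
```python
from h import *
plan([.663,-.008,.11],-25,130)
t=get_image("top");s=get_image("side")
g=np.vstack([cv2.resize(s[130:235,110:250],(533,400)),cv2.resize(t[90:195,245:385],(533,400))])
cv2.imwrite("pics/e.png",cv2.resize(g,(400,600))[:,:,::-1])
```

```text
t 9.9 tcp [ 0.6867 -0.0364  0.1231] lid [ 0.6647 -0.0103  0.1469] elev 7.74389173468044 head 129.96303119650452
bottom [ 0.7322 -0.0908  0.1326]
target tcp [ 0.6897 -0.0398  0.1084] shift in present tool mm [-6.5292  0.0426 13.9057] turn [  0.2274 -32.7438  -0.1055] shift in target frame [ 2.0295  0.0978 15.2274]
[-0.2006  0.5608  1.3195  0.0892  1.3655 -0.9206] 0.042078941094668476 [0.2473 0.3869 0.1805]
```

View pics/e.png

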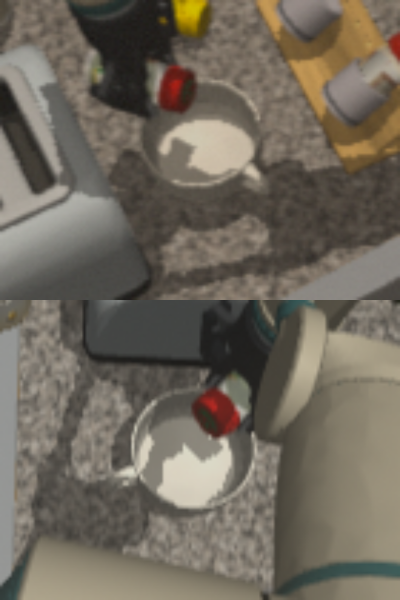

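Call:
{"fn": "drive_tool", "kwargs": {"targets": [0,-8.2,0,0,0,0,0,0,-8.2,0,0,0,0,0,0,-8.2,0,0,0,0,0,0,-8.2,0,0,0,0,0,0,0,0,0,0,0,0,0,0,0,0,0,0,0]}}

```text
clock: 10.75
position: [0.6885, -0.0361, 0.1254]
ee_rot: [0.199, 0.413, 0.884, -0.089]
contact_force: [0.1, -0.6, -0.8]
width: 0.0416
```

```bash
cat > v.py <<'E'
from h import *
import sys
plan([.663,-.008,.11],-25,130)
p,R,s=pose();M=R.as_matrix();th=np.linspace(0,2*np.pi,40)[:,None]
o=[]
for n,(r,c) in(("side",(130,130)),("top",(100,270))):
    im=cv2.resize(get_image(n)[r:r+75,c:c+100],None,fx=8,fy=8,interpolation=cv2.INTER_CUBIC)[:,:,::-1].copy()
    raw=im.copy()
    def dr(P,col): cv2.polylines(im,[np.round((proj(n,P)-[c,r]+.5)*8-.5).astype(int)],True,col,1)
    for a in(0,.021,.106):
        dr(p+(M@(LID+np.c_[-a+0*th,.0225*np.cos(th),.0225*np.sin(th)]).T).T,(0,255,255))
    dr(np.array([.663,-.008,.07])+.0625*np.c_[np.cos(th),np.sin(th),0*th],(255,0,255))
    cv2.imwrite(f"pics/{sys.argv[1]}_{n}.png",im)
E
python3 v.py f
```

```text
t 10.75 tcp [ 0.6885 -0.0361  0.1254] lid [ 0.6618 -0.0043  0.1268] elev -25.1886602333284 head 129.76855271148426
bottom [ 0.7231 -0.078   0.1719]
target tcp [ 0.6897 -0.0398  0.1084] shift in present tool mm [ 3.9136 -1.5777 16.8961] turn [ 0.3684  0.1895 -0.2088] shift in target frame [ 3.8632 -1.4549 16.9187]
[ 0.0201  0.4101  1.673  -0.4634  0.8222 -0.3975] 0.041592402519988095 [ 0.0917 -0.6404 -0.8145]
```

View pics/f_side.png

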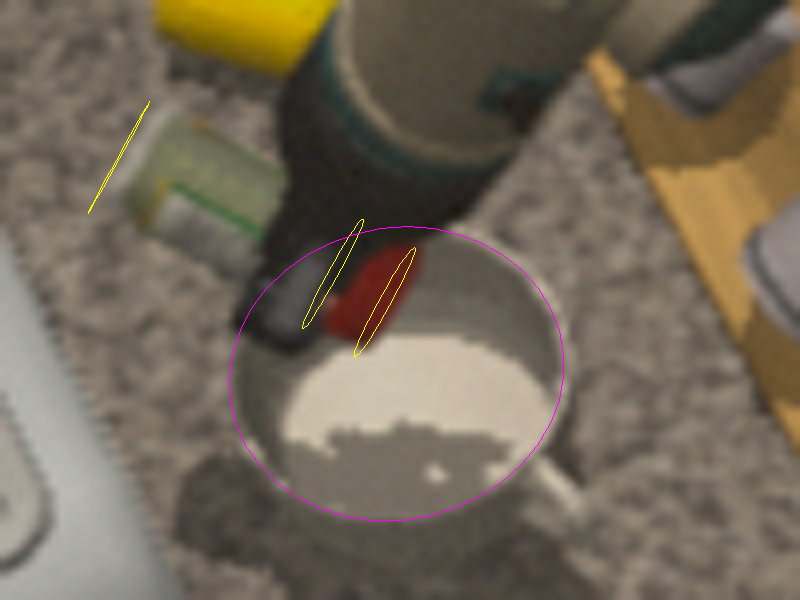

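View pics/f_top.png

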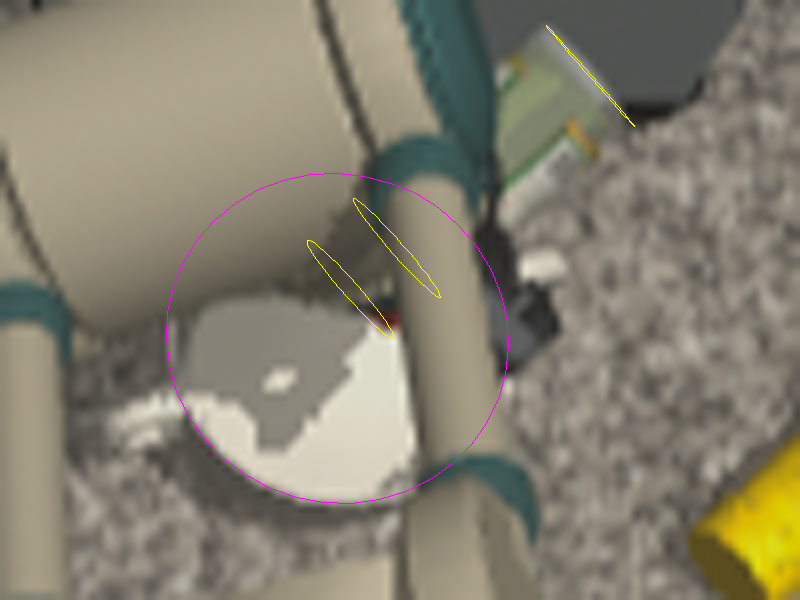

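Call:
{"fn": "drive_tool", "kwargs": {"targets": [0,0,0,0,-0.5,6,0,0,0,0,0,-0.5,6,0,0,0,0,0,-0.5,6,0,0,0,0,0,0,0,0,0,0,0,0,0,0,0,0,0,0,0,0,0,0]}}

```text
clock: 11.6
position: [0.6911, -0.0427, 0.1077]
ee_rot: [0.199, 0.413, 0.884, -0.09]
contact_force: [-0.3, 0.7, -0.6]
width: 0.0417
```

```bash
sed -i 's/^LID=.*/LID=np.array([.041,0,-.021])/' h.py; python3 v.py g
```

```text
t 11.6 tcp [ 0.6911 -0.0427  0.1077] lid [ 0.6615 -0.0074  0.1092] elev -25.189146558835496 head 129.83986508255066
bottom [ 0.7229 -0.0811  0.1543]
target tcp [ 0.6926 -0.0433  0.1083] shift in present tool mm [-1.5434  0.8154  0.0374] turn [ 0.2771  0.1896 -0.1444] shift in target frame [-1.5456  0.8116  0.0283]
[ 0.0095  0.431   1.6892 -0.4779  0.7864 -0.386 ] 0.041682548639611246 [-0.2516  0.7137 -0.6308]
```

View pics/g_side.png

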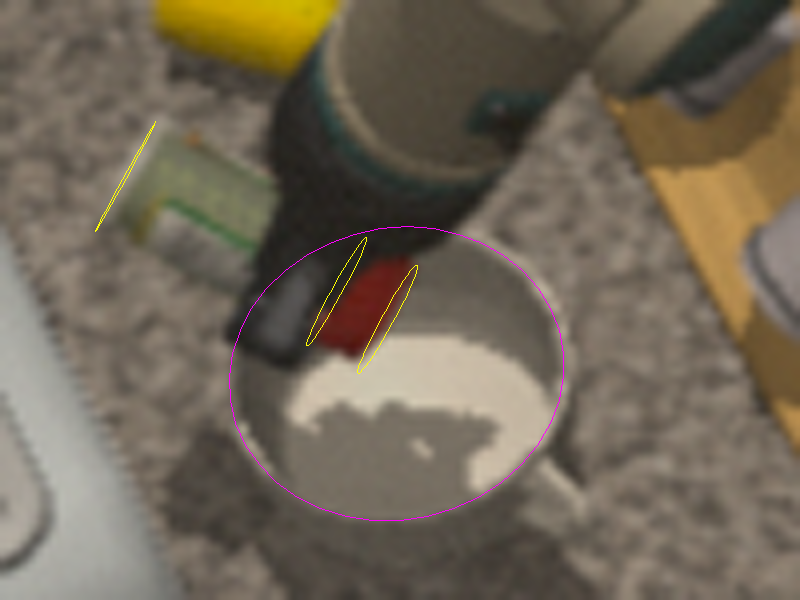

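View pics/g_top.png

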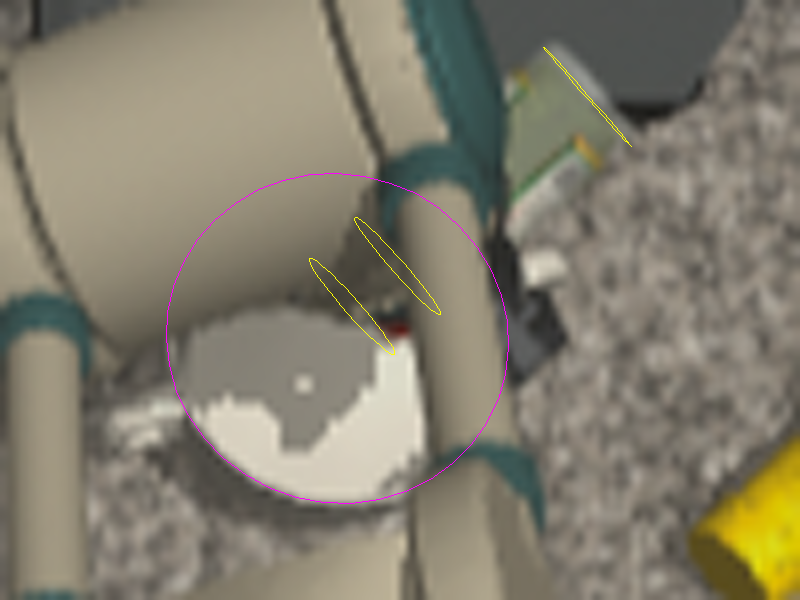

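Run:
```python
from h import *
f=lambda u,v:((u+.5)/8-.5+130,(v+.5)/8-.5+130)
for z in(.108,.113): print(tri([("side",f(385,308))],z).x)
print("cup side",tri([("side",f(404,374))],.07).x)
g=lambda u,v:((u+.5)/8-.5+270,(v+.5)/8-.5+100)
```

```text
[ 0.6601 -0.0125]
[ 0.6607 -0.0097]
cup side [ 0.6612 -0.0052]
```

Run:
```python
from h import *
for n,(r,c) in(("side",(138,138)),("top",(98,308))):
    im=get_image(n)[r:r+45,c:c+60]
    im=cv2.convertScaleAbs(im,alpha=1.4,beta=10)
    cv2.imwrite(f"pics/z_{n}.png",cv2.resize(im,None,fx=13,fy=13,interpolation=cv2.INTER_CUBIC)[:,:,::-1])
print(get_state()["clock"],get_state()["qd"])
```

```text
11.8 [ 0.0004  0.0011 -0.      0.0009 -0.0004  0.0007]
```

View pics/z_side.png

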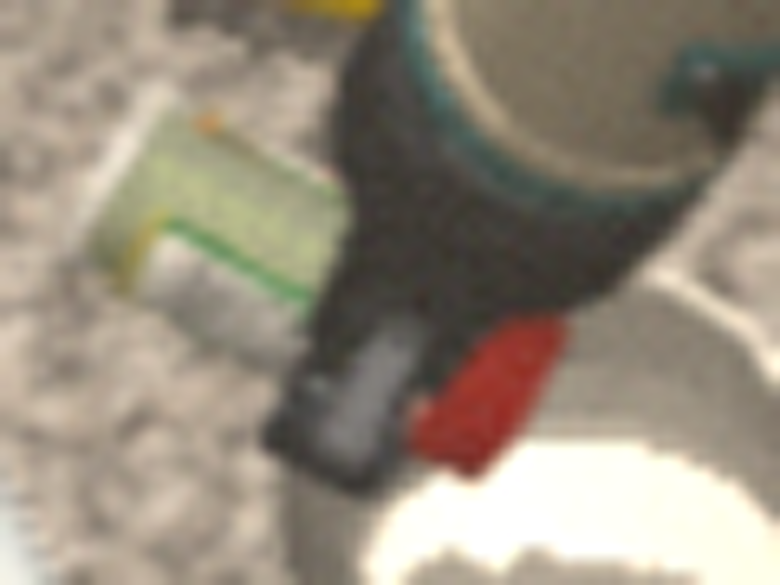

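View pics/z_top.png

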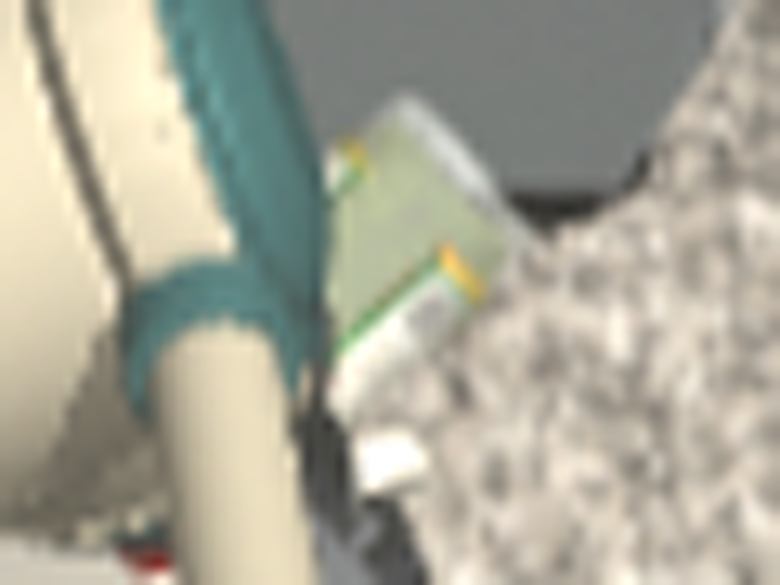

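Run:
```python
from h import *
p,R,s=pose();M=R.as_matrix()
fs=lambda u,v:np.array([(u+.5)/13-.5+138,(v+.5)/13-.5+138])
ft=lambda u,v:np.array([(u+.5)/13-.5+308,(v+.5)/13-.5+98])
o=[("side",0,fs(522,399)),("side",-.106,fs(120,165)),("top",-.106,ft(475,168))]
def res(q,out=0):
    a=np.radians(q[2]);d=M@[np.cos(a),0,np.sin(a)]
    L=p+M@[q[0],0,q[1]]
    if out: return L,np.degrees(np.arcsin(d[2]))
    return np.concatenate([(proj(n,L+d*t)-m).ravel() for n,t,m in o]+[[q[2]*.0]])
r=least_squares(res,[.04,-.02,0],x_scale=[.01,.01,5]);print(r.x,r.fun,res(r.x,1))
for e in(-5,0,5):
  r2=least_squares(lambda q:res([q[0],q[1],e]),[.04,-.02],x_scale=.01);print(e,r2.x,r2.fun,r2.cost,res([*r2.x,e],1))
```

```text
[ 0.0389 -0.0264  3.7641] [ 0.1787  0.2064 -1.2115 -0.4997 -1.0839  0.2676  0.    ] (array([ 0.6611, -0.0072,  0.115 ]), np.float64(-28.95054655619517))
-5 [ 0.0386 -0.035 ] [ 0.9233 -0.7941 -1.8091  0.4301 -0.7501  0.5168 -0.    ] 2.8852939090001213 (array([ 0.6589, -0.0046,  0.1229]), np.float64(-20.186629460414544))
0 [ 0.039  -0.0301] [ 0.5618 -0.1857 -1.4983 -0.1137 -0.9134  0.3521  0.    ] 1.7831975762177403 (array([ 0.66  , -0.0059,  0.1183]), np.float64(-25.186545364124875))
5 [ 0.0388 -0.0252] [ 0.0323  0.3226 -1.1078 -0.6218 -1.1486  0.2473  0.    ] 1.549704886605794 (array([ 0.6615, -0.0076,  0.1139]), np.float64(-30.186454050857577))
```

Call:
{"fn": "drive_tool", "kwargs": {"targets": [0,1,0,1,0.5,3,0,0,0,0,1,0.5,2.5,0,0,0,0,0,0,0,0,0,0,0,0,0,0,0,0,0,0,0,0,0,0,0,0,0,0,0,0,0,0,0,0,0,0,0,0]}}

```text
clock: 12.68
position: [0.692, -0.0425, 0.1017]
ee_rot: [0.191, 0.414, 0.886, -0.086]
contact_force: [-0.7, 0.9, -0.9]
width: 0.0419
```

```bash
sed -i 's/^LID=.*/LID=np.array([.039,0,-.028])/' h.py; python3 v.py k
python3 - <<'E'
from h import *
cv2.imwrite("pics/k_full.png",get_image("side")[:,:,::-1])
s=get_state();print(s["qd"],s["contact_force"],s["width"])
E
```

```text
t 12.675 tcp [ 0.692  -0.0425  0.1017] lid [ 0.6618 -0.0065  0.1113] elev -24.17972999114601 head 129.84735461077614
bottom [ 0.7237 -0.0807  0.1547]
target tcp [ 0.6933 -0.0441  0.1011] shift in present tool mm [-1.6566 -0.0692  1.3874] turn [ 0.2637 -0.8199 -0.1411] shift in target frame [-1.6364 -0.0668  1.4113]
[ 0.0023  0.4399  1.6832 -0.4547  0.7882 -0.408 ] 0.041912761520851466 [-0.7254  0.9122 -0.9271]
[ 0.0011 -0.0007 -0.0004 -0.      0.0021  0.0013] [-0.0688  0.7513 -1.1755] 0.04195518132280919
```

View pics/k_side.png

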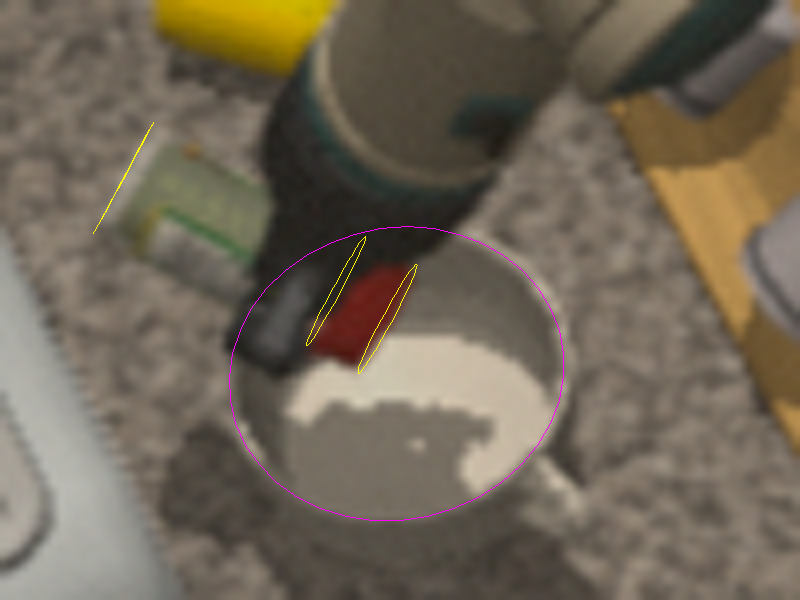

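View pics/k_full.png

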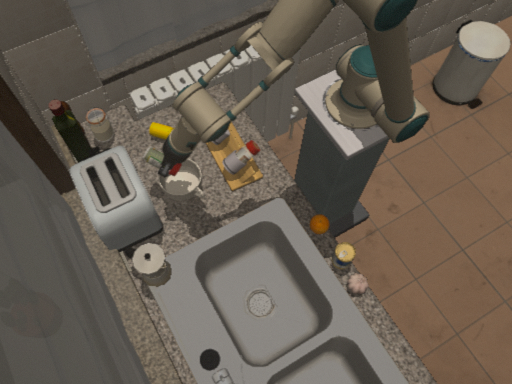

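```bash
python3 -c "
from rig import *
print(sign_off())"
```

```text
the job is handed in; nothing more can be done
None
```

The job is handed in at about 12.8 s on the robot's clock, with no verdict reported. The green-label jar is out of its tube and held tipped over the soup cup, gripped at 41.9 mm.

**How it went:** I gripped the jar on its free glass and drew it out along the tube. I carried it lid-up to over the cup and only then tipped it, with the lid heading turned about 47 degrees to stay clear of the toaster.

**Last checks:**
- **Lid tilt:** the tool pose puts it about 24 degrees below level. A looser fit to the camera images, just before a last 1 degree correction, suggested up to about 29 degrees. I set the final angle between the two readings.
- **Lid position:** it is at about x 0.662, y -0.007, z 0.111 m, roughly 4 cm above the rim and within a few millimetres of the cup's middle. The two cameras disagreed by about 3 to 5 mm on where the cup's centre lies. The arm hid the lid in the top view, so its position rests on the side view and the tool pose.
- **Surroundings:** the arm was still and measured only 1 to 2 N on the tool, about the jar's own weight. In the side view the cup and rack sit where they started, the red-labelled jar is in its tube, and nothing else looks moved.

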